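# Stamp the notice boards and lean them up to dry

## Task

Put the carton that stands in front of the low screen into the goods tray, and take every notice board from the file box and stand it upright in a slot of the stamping press, one board to a slot. When all the boards are in, push the press's pedal fully down to its stop and let it come up again; then take the boards out and lean them against the front of the low screen to dry, side by side without overlapping, each standing on its short lower edge on the desk and tilted back to rest steadily on the screen. Leave the bottle and the blue stock box where they are.

Things in the scene. Friction and masses are not known exactly. Their poses are not given: they have to be found in the camera images.
- screen: Low desk screen, a fixed upright wall: a grey fabric panel with aluminium trim, 380 mm long (its y), 20 mm thick (its x), 90 mm high. Origin: centre of its underside on the desk. Its front, where the boards are to lean, is the +x face, at x = +10 mm; its top edge is at z = 90 mm. Two short feet stick out behind it (-x).
- press: Fixed grey steel stamping press, 100 (x) by 184 mm (y), pedal at its front (-x). Origin: centre of underside. Three upright slots along its x at y = -50, 0, +50 mm, open-ended, solid between, 16 mm wide, floor at z = 12 mm, walls to z = 62 mm, mouths flaring to 32 mm wide at z = 76 mm. A board stands in a slot with its x along the press's x, lower edge on the floor, midway along the slot.
- pedal (a joint): The press's pedal, rad: 0 up, 0.45 fully down on its stop. A plate 100 mm long, 50 mm wide, hinged at press-frame x = -58, z = 48 mm, reaching out to -x, sloping up 0.26 rad at rest and down 0.19 rad at its stop. A spring returns it; pushed at the pad it needs about 3 N to start and 11 N at the stop.
- pedal_pad (a point): Point on the top of the pedal's rubber pad, where to push: about 66 mm in front of the hinge, at a height of about 73 mm at rest and 42 mm at the stop. Moves with the pedal; its x axis is level at rest and points towards the press.
- filebox: Open cardboard file box, fixed, 110 mm (x) by 172 mm (y), walls 75 mm high, in which the boards stand at the start in three slots like those of the press (along its x, at y = -50, 0, +50 mm, 16 mm wide, floor at z = 12 mm). Origin: centre of its underside.
- tray: Grey plastic goods tray, fixed, 110 mm (x) by 160 mm (y), 30 mm high, walls and floor 5 mm thick, open on top. Origin: centre of its underside.
- carton: Plain cardboard carton with a paper strip on top, 90 mm (x) by 50 mm (y) by 65 mm high (z), 0.15 kg, standing on the desk in front of the screen. Origin: centre of its underside.
- board_a: Plywood notice board with a paper sheet on both faces, 90 mm wide (x), 10 mm thick (y), 150 mm tall (z), about 0.14 kg. Origin: centre of its lower edge face (z = 0); z runs up the board. Both faces are alike. May be absent. It stands loosely in its slot, perhaps a little tilted.
- board_b: Plywood notice board with a paper sheet on both faces, 90 mm wide (x), 10 mm thick (y), 160 mm tall (z), about 0.14 kg. Origin: centre of its lower edge face (z = 0); z runs up the board. Both faces are alike. May be absent. It stands loosely in its slot, perhaps a little tilted.
- board_c: Plywood notice board with a paper sheet on both faces, 90 mm wide (x), 10 mm thick (y), 170 mm tall (z), about 0.14 kg. Origin: centre of its lower edge face (z = 0); z runs up the board. Both faces are alike. May be absent. It stands loosely in its slot, perhaps a little tilted.
- sanitiser: White bottle, 60 mm across, 170 mm tall, a bystander. Origin: centre of its underside.
- stock: Blue stock box, 80 by 90 by 60 mm high, a bystander. Origin: centre of its underside.
Not all that is in view belongs to the job. What is shaped like the board_a but purple or red is not meant.

How it is judged (in metres and radians):
On the way, in this order (a step that is already met when the one before it is completed fails the run):
1. every board stands upright in a slot of the press, pedal up (x of board_a in the frame of press between -0.03 and 0.03 m and y of board_a in the frame of press between -0.065 and 0.065 m and z of board_a in the frame of press between 0.005 and 0.02 m and angle between each of board_a, board_b, board_c's own z axis and vertical below 0.25 rad and x of board_b in the frame of press between -0.03 and 0.03 m and y of board_b in the frame of press between -0.065 and 0.065 m and z of board_b in the frame of press between 0.005 and 0.02 m and x of board_c in the frame of press between -0.03 and 0.03 m and y of board_c in the frame of press between -0.065 and 0.065 m and z of board_c in the frame of press between 0.005 and 0.02 m and value of joint pedal below 0.1 rad), for 0.2 s.
2. the pedal is pushed down to its stop with all the boards in the press (x of board_a in the frame of press between -0.03 and 0.03 m and y of board_a in the frame of press between -0.065 and 0.065 m and z of board_a in the frame of press between 0.005 and 0.02 m and angle between each of board_a, board_b, board_c's own z axis and vertical below 0.25 rad and x of board_b in the frame of press between -0.03 and 0.03 m and y of board_b in the frame of press between -0.065 and 0.065 m and z of board_b in the frame of press between 0.005 and 0.02 m and x of board_c in the frame of press between -0.03 and 0.03 m and y of board_c in the frame of press between -0.065 and 0.065 m and z of board_c in the frame of press between 0.005 and 0.02 m and value of joint pedal above 0.41 rad), for 0.1 s.
At the end, for the whole second after the job is handed in: Carton at rest in the tray; pedal up; every board at rest on the screen: lower edge on the desk 15 to 100 mm from the screen's middle plane, within 180 mm of its centre along it, tilted 0.1 to 0.6 rad, facing it within 0.4 rad, centres over 85 mm apart (x of carton in the frame of tray between -0.045 and 0.045 m and y of carton in the frame of tray between -0.07 and 0.07 m and height (world z) of carton below 0.05 m and linear speed of each of carton, board_a, board_b, board_c below 0.02 m/s and angle between board_a's own z axis and vertical between 0.1 and 0.6 rad and x of board_a in the frame of screen between 0.015 and 0.1 m and y of board_a in the frame of screen between -0.18 and 0.18 m and height (world z) of each of board_a, board_b, board_c below 0.015 m and contact force between each of board_a, board_b, board_c and screen above 0.03 N and angle between the x axis of each of board_a, board_b, board_c and the y axis of screen, either way round below 0.4 rad and angular speed of each of board_a, board_b, board_c below 0.1 rad/s and angle between board_b's own z axis and vertical between 0.1 and 0.6 rad and x of board_b in the frame of screen between 0.015 and 0.1 m and y of board_b in the frame of screen between -0.18 and 0.18 m and angle between board_c's own z axis and vertical between 0.1 and 0.6 rad and x of board_c in the frame of screen between 0.015 and 0.1 m and y of board_c in the frame of screen between -0.18 and 0.18 m and horizontal distance between each of board_b, board_c and board_a above 0.085 m and horizontal distance between board_c and board_b above 0.085 m and value of joint pedal below 0.08 rad); the robot touches nothing.
It fails at once if a bystander (bottle or blue stock box) is moved by more than 30 mm or tipped (distance of any of sanitiser, stock from where it was at the start of the episode above 0.03 m or angle between any of sanitiser, stock's own z axis and vertical above 0.5 rad).
Of board_a, board_b, board_c only 2 to 3 are there at a start; the rules pass over those that are not, and their reading is None.
At some moment in a run one of carton may be knocked a few centimetres aside while the robot is not near it.
It also fails if it takes over 210 s, if anything falls off the work surface, if the arm or the gripper's body presses on something with over 40 N, if the wrist force passes 120 N, or if a joint passes its speed limit or range.

## Robot

A 7-joint arm with a two-finger parallel gripper is mounted at the origin on the work surface. World frame = base frame: x ahead of the robot, y to its left, z up, the work surface at z = 0. Lengths are in m, angles in degrees, forces in N, time in s.
With the tool pointing down it reaches from about 0.425 to 0.875 m from the base axis. Payload 4.7 kg.
Tool frame: the origin (TCP) lies at the very end of the fingers, on their centre line; the grasp point (between the pads) lies 19 mm behind it; z points along the fingers, y is the line along which they close (so a half turn about z gives the same grasp; the last joint's range is limited). The gripper opens to 87 mm and grips with 3 to 60 N. Pads are 19 mm wide; open, the fingers measure 117 mm over their backs; the gripper's body (75 mm by 190 mm) begins 51 mm behind the grasp point.
Start: joints at [-68.463, 18.392, -4.016, 83.108, 1.295, 78.541, -3.26], TCP at [0.23, 0.608, 0.223] pointing down, gripper open.
Joint ranges: [-163.93, 163.93], [-17.29, 119.83], [-79.2, 71.16], [3.27, 140.29], [-89.18, 269.18], [5.43, 117.66], [-154.24, 154.24]. Speed limits (degrees/s): [147.25, 147.25, 180, 180, 180, 180, 180].

## Interface

Orientations are given as [roll, pitch, yaw] about the fixed x, y, z axes, in that order (R = Rz(yaw) Ry(pitch) Rx(roll)).
In Python, from cell import telemetry, cams, env gives the robot as it stands.
- The arm moves only by the tool arm_command, never from a script. Its argument "series" is text: rows parted by semicolons, each of 5 numbers parted by spaces: the shift along the tool's x, y, z in mm, then the turn about the tool's z in rad, then the closure in counts, from 0 (fully open) to 255 (shut). A call has 1 to 20 rows; each row shifts and turns the commanded pose from where the row before left it, along the tool's axes as they then stand; what a row does not reach is not made up. A row lasts 1/12 s, in which the tool goes at most 41.7 mm and 7.16 degrees, less where a joint would pass 70% of its speed; a pose out of reach is approached as far as the arm can. A call is refused whole if a number of a shift passes 41.7 or a number of a turn 0.125, either way. A call with a gripper value outside its range is refused whole. The fingers move at their own pace and stop on an object; "squeeze" is the grip in N (left out, the last holds). Time passes only in rows, so rows that do not move let the fingers close. It gives the time, the measured TCP pose, the force, the opening and the grip force at its end, in the units of the state.
- telemetry.get_obs(): the state, without advancing time (a new reading comes with each control period).
- cams.read_camera(name): name is "scene" or "top" or "wrist"; returns the picture (384x512x3 uint8, blue, green, red); there is no depth.
- cams.calibration(name): a dict with "K" (3x3 intrinsics, pixels), "dist" ([k1, k2, p1, p2, k3] as OpenCV has them; the pictures are not rectified), "origin" and "rotation" of the camera in the world; the wrist camera has in their place "hand_eye" (4x4, takes a point from camera to tool coordinates, whose origin is the TCP and whose axes are the flange's). Camera axes: x right, y down, z forward; pixel columns grow to the right and rows downward; lengths in m; the calibration is good to about 2 mm. A picture is of the moment at which its call begins: read the wrist's pose just before it. calibration takes no time and is no camera call.
- env.sign_off(): hands the job in; it is judged then, once.
The state is a dict: "time_s": time; "qpos": joint angles; "joint_velocities": joint speeds; "effort": joint torques, N m; "tool_pos": TCP position; "tool_rot": TCP orientation; "force": force on the tool from outside, world axes, zero at the start; "wrist_torque": the same for the moment, N m; "grip_width": finger opening in m; "grasp_force": force on a finger pad.
Only numpy, scipy, OpenCV 4.12 (cv2) and the standard library are available. Lean on these libraries where they do the work, as an engineer would, in place of code of your own. Each camera call takes 0.05 s, during which the arm holds its last target. There are 200 camera calls.

## Working session

There is one attempt and no reset: what is moved stays moved. The work goes in short steps, Python scripts to look and compute and a tool call to move; the robot and the scene stay as the last step left them, time stands still between calls to the robot, and variables do not carry over. Pictures are saved under pics/ and viewed, at most 14 in all, crops included, and the job is handed in when it is done.

Besides the shell and the picture viewer there is one more tool, called after "Request:" in YAML: its name, and indented under it one key for each argument. arm_command: Moves the arm, as the interface text tells. Its arguments: {"type":"object","properties":{"series":{"type":"string"},"squeeze":{"type":"number"}},"required":["series"]}

```bash
mkdir -p pics; ls
python3 - <<'E'
from cell import telemetry, cams, env
import cv2
o=telemetry.get_obs(); print(o)
for n in ("scene","top"):
    cv2.imwrite(f"pics/{n}0.png",cams.read_camera(n)); print(n,cams.calibration(n))
print(cams.calibration("wrist"))
E
```

```text
pics
{'time_s': 0.0, 'qpos': array([-68.46030719,  18.43864632,  -4.01578929,  83.17436744,
         1.29312254,  78.54002331,  -3.26301932]), 'joint_velocities': array([-0.06757954, -0.05133362, -0.10766518,  0.10304443, -0.01105163,
       -0.0316759 ,  0.00534133]), 'effort': array([ 7.52836459e-04, -4.91284919e+01, -4.03404990e-01, -3.12520444e+01,
       -6.40633819e-02,  4.37606417e-02,  1.79922299e-04]), 'tool_pos': array([0.22993688, 0.60738764, 0.2214709 ]), 'tool_rot': array([-1.79892101e+02,  3.78552828e-03,  1.59266899e+02]), 'force': array([-0.6982843 , -0.33288838, -0.16060844]), 'wrist_torque': array([-0.00013993, -0.05849964,  0.02446166]), 'grasp_force': 0.0, 'grip_width': 0.08700737693165872}
scene {'K': array([[473.55568186,   0.        , 246.66187626],
       [  0.        , 473.55568186, 191.17502379],
       [  0.        ,   0.        ,   1.        ]]), 'dist': array([-0.04140749,  0.        ,  0.        ,  0.        ,  0.        ]), 'origin': array([ 0.97676664, -0.56179787,  1.13781501]), 'rotation': array([-145.01806919,    0.73995111,   34.06401646])}
top {'K
[... 252 characters left out ...]
0.45427232, 0.05782203, 1.50792477]), 'rotation': array([-176.91779789,    0.75529316,  -88.48410851])}
{'K': array([[296.19400083,   0.        , 255.50488808],
       [  0.        , 296.19400083, 193.20984026],
       [  0.        ,   0.        ,   1.        ]]), 'dist': array([-0.02973473,  0.        ,  0.        ,  0.        ,  0.        ]), 'hand_eye': array([[ 3.44193996e-04, -9.65493757e-01, -2.60425970e-01,
         7.10549160e-02],
       [ 9.99999939e-01,  3.17644928e-04,  1.44032408e-04,
         7.72516046e-04],
       [-5.63394022e-05, -2.60426004e-01,  9.65493808e-01,
        -1.63093047e-01],
       [ 0.00000000e+00,  0.00000000e+00,  0.00000000e+00,
         1.00000000e+00]])}
```

View pics/scene0.png

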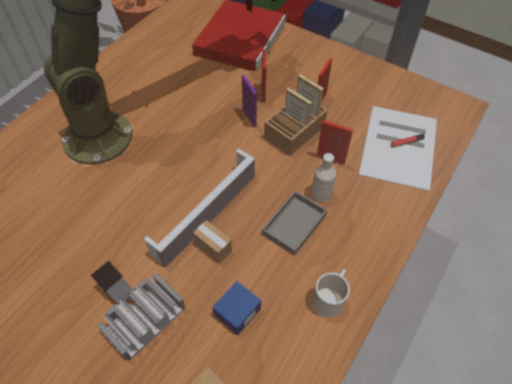

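View pics/top0.png

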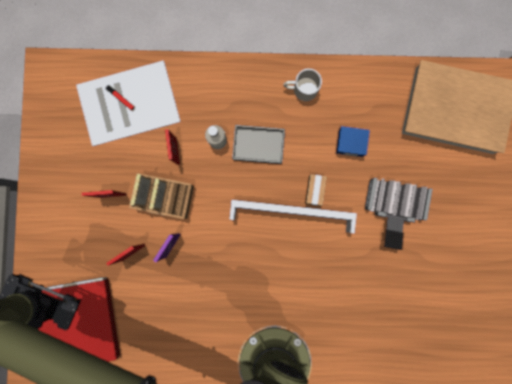

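The top view shows the filebox at (162,197), with pale boards in its slots. It also shows the screen (293,212), carton (316,190), tray (259,145), press (398,200) with its pedal at (395,235), stock (353,141) and bottle (215,135).
Things that could be taken for boards, as scene pixels: red panels at (264,78), (325,78) and (335,142), and a purple one at (250,102). The pale boards at (298,105) and (309,95) match the description. I'll check them in a crop.

```bash
cat > h.py <<'E'
from cell import telemetry, cams, env
import numpy as np, cv2
from scipy.spatial.transform import Rotation as Ro
def pose():
    o=telemetry.get_obs(); return np.array(o['tool_pos']),Ro.from_euler('xyz',o['tool_rot'],degrees=True).as_matrix()
def cam(n):
    c=cams.calibration(n)
    if n=='wrist':
        p,R=pose(); h=np.array(c['hand_eye']); return c['K'],c['dist'],p+R@h[:3,3],R@h[:3,:3]
    return c['K'],c['dist'],np.array(c['origin']),Ro.from_euler('xyz',c['rotation'],degrees=True).as_matrix()
def onplane(C,uv,z):
    K,d,o,R=C; q=cv2.undistortPoints(np.array(uv,float).reshape(-1,1,2),K,d).reshape(-1,2)
    r=np.c_[q,np.ones(len(q))]@R.T; return o+r*((z-o[2])/r[:,2])[:,None]
def proj(C,X):
    K,d,o,R=C; return cv2.projectPoints(np.array(X,float).reshape(-1,3),Ro.from_matrix(R.T).as_rotvec(),-R.T@o,K,d)[0].reshape(-1,2)
def go(x,y,z,yaw=None):
    "shifts in tool axes (after the turn) to reach the pose"
    p,R=pose(); t=np.degrees(np.arctan2(R[1,0],R[0,0]))
    dt=0 if yaw is None else (t-yaw+90)%180-90
    a=np.radians(t-dt); d=np.array([x,y,z])-p
    s=[d[0]*np.cos(a)+d[1]*np.sin(a), d[0]*np.sin(a)-d[1]*np.cos(a), -d[2]]
    print('yaw %.1f turn %.3f rad then shift mm'%(t,np.radians(dt)),np.round(np.array(s)*1e3,1))
E
python3 - <<'E'
from h import *
C=cam('top')
for n,uv,z in [('filebox',(162,197),.075),('screen a',(232,206),.09),('screen b',(354,216),.09),('carton',(316,190),.065),('tray',(259,145),.03),('press',(399,200),.076),('pad',(394,240),.07),('stock',(353,141),.06),('bottle',(216,132),.17)]:
    print(n,onplane(C,uv,z)[0].round(3))
i=cv2.imread('pics/top0.png');s=cv2.imread('pics/scene0.png')
a=cv2.resize(i[160:235,110:210],(400,300),interpolation=2);b=cv2.resize(s[65:155,250:350],(400,360),interpolation=2)
c=cv2.resize(i[165:255,355:445],(400,400),interpolation=2)
o=np.zeros((400,1200,3),np.uint8);o[:300,:400]=a;o[:360,400:800]=b
cv2.imwrite('pics/crop1.png',o[:, :800])
E
```

```text
filebox [0.513 0.361 0.075]
screen a [0.491 0.144 0.09 ]
screen b [ 0.47  -0.225  0.09 ]
carton [ 0.548 -0.112  0.065]
tray [0.689 0.067 0.03 ]
press [ 0.523 -0.364  0.076]
pad [ 0.401 -0.352  0.07 ]
stock [ 0.704 -0.225  0.06 ]
bottle [0.701 0.192 0.17 ]
```

View pics/crop1.png

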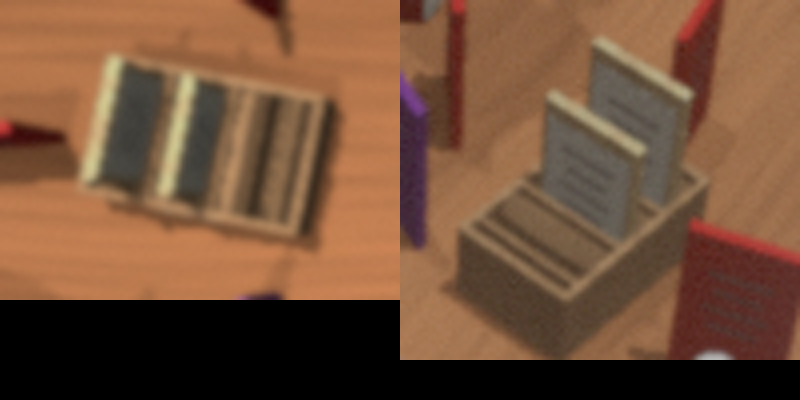

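The crop confirms two pale boards in the file box. They stand in its middle and +y slots, and the -y slot is empty. Next I'll move above the file box for a wrist view.

```bash
python3 -c "
from h import *
go(.52,.36,.36,172)"
```

```text
yaw 159.3 turn -0.222 rad then shift mm [-321.7 -204.7 -138.4]
```

Request:
arm_command:
  series: "0 0 -35 -0.111 0; 0 0 -35 -0.111 0; 0 0 -35 0 0; 0 0 -33 0 0; -32 -20.5 0 0 0; -32 -20.5 0 0 0; -32 -20.5 0 0 0; -32 -20.5 0 0 0; -32 -20.5 0 0 0; -32 -20.5 0 0 0; -32 -20.5 0 0 0; -32 -20.5 0 0 0; -32 -20.5 0 0 0; -32 -20.5 0 0 0; 0 0 0 0 0; 0 0 0 0 0; 0 0 0 0 0"

```text
time_s: 1.52
tool_pos: [0.5179, 0.3608, 0.36]
tool_rot: [180.0, -0.1, 172.0]
force: [-0.2, 1.0, 0.7]
grip_width: 0.0868
grasp_force: 0.0
```

```bash
cat >> h.py <<'E'
def snap(n,name):
    C=cam(n); im=cams.read_camera(n); cv2.imwrite('pics/%s.png'%name,im); np.savez('pics/%s.npz'%name,o=C[2],R=C[3]); return C,im
def old(n,name):
    z=np.load('pics/%s.npz'%name); c=cams.calibration(n); return (c['K'],c['dist'],z['o'],z['R']),cv2.imread('pics/%s.png'%name)
E
python3 -c "
from h import *
print(pose()[0]);snap('wrist','w1')"
```

```text
[0.51787726 0.36079397 0.35999859]
```

View pics/w1.png

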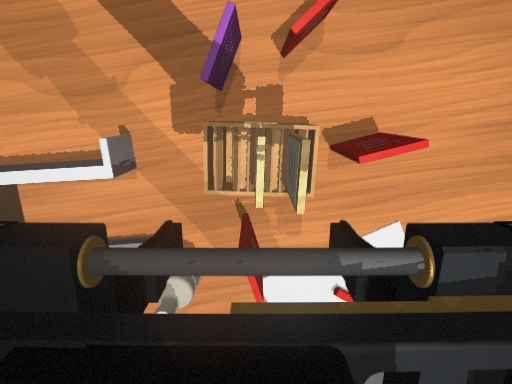

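The wrist view shows the file box rim with corners at about (204,122), (320,125), (317,197) and (204,193). The pale board top edges run (261,136)–(259,207) and (290,134)–(302,213). I'll measure them now.

Run:
```python
from h import *
C,im=old('wrist','w1')
P=onplane(C,[(204,122),(320,125),(317,197),(204,193)],.075)
print(P.round(3),P.mean(0).round(3))
h=cv2.cvtColor(im,cv2.COLOR_BGR2HSV)
m=cv2.inRange(h,(20,40,150),(38,150,255)); m[:120]=0;m[220:]=0;m[:,:200]=0;m[:,330:]=0
n,l,st,c=cv2.connectedComponentsWithStats(m)
for k in range(1,n):
    if st[k,4]<100: continue
    r=cv2.minAreaRect(np.argwhere(l==k)[:,::-1].astype(np.float32)); b=cv2.boxPoints(r)
    print(st[k],r)
    o=sorted(range(4),key=lambda j:b[j][1]); e=[(b[o[0]]+b[o[1]])/2,(b[o[2]]+b[o[3]])/2]
    for z in (.162,.172,.182):
        q=onplane(C,e,z); d=q[1]-q[0]; print(z,q.round(4)[:,:2].tolist(),q.mean(0).round(4),np.linalg.norm(d).round(4),'ang',np.degrees(np.arctan2(d[1],d[0])).round(1))
go(.548,-.112,.36,177)
```

```text
[[0.449 0.295 0.075]
 [0.477 0.464 0.075]
 [0.587 0.45  0.075]
 [0.556 0.275 0.075]] [0.517 0.371 0.075]
[256 159   9  49 344] ((259.3626403808594, 183.0716552734375), (7.571325302124023, 48.079837799072266), 2.2025980949401855)
0.162 [[0.5019, 0.3697], [0.5627, 0.3591]] [0.5323 0.3644 0.162 ] 0.0617 ang -9.9
0.172 [[0.5004, 0.3698], [0.5595, 0.3594]] [0.5299 0.3646 0.172 ] 0.06 ang -9.9
0.182 [[0.4989, 0.3698], [0.5563, 0.3598]] [0.5276 0.3648 0.182 ] 0.0583 ang -9.9
[297 170  11  44 290] ((301.7746276855469, 191.47950744628906), (7.605002403259277, 43.728763580322266), 5.19442892074585)
0.162 [[0.5224, 0.4212], [0.5783, 0.4107]] [0.5504 0.4159 0.162 ] 0.0569 ang -10.7
0.172 [[0.5204, 0.4199], [0.5747, 0.4096]] [0.5475 0.4147 0.172 ] 0.0553 ang -10.7
0.182 [[0.5183, 0.4185], [0.5711, 0.4085]] [0.5447 0.4135 0.182 ] 0.0537 ang -10.7
yaw 172.1 turn -0.085 rad then shift mm [-5.550e+01 -4.715e+02  2.000e-01]
```

Request:
arm_command:
  series: "0 -38 0 -0.085 0; -5 -38 0 0 0; -5 -38 0 0 0; -5 -38 0 0 0; -5 -38 0 0 0; -5 -38 0 0 0; -5 -38 0 0 0; -5 -38 0 0 0; -5 -38 0 0 0; -5 -38 0 0 0; -5 -38 0 0 0; -5 -38 0 0 0; 0 -15 0 0 0; 0 0 0 0 0; 0 0 0 0 0; 0 0 0 0 0"

```text
time_s: 2.9
tool_pos: [0.5447, -0.1097, 0.3604]
tool_rot: [179.9, -0.0, 177.1]
force: [-0.3, 0.6, -0.1]
grip_width: 0.0869
grasp_force: 0.0
```

Run:
```python
from h import *
print(pose()[0]);snap('wrist','w2')
C,im=old('wrist','w1')
for e in [(261,136),(259,207)],[(290,134),(302,213)]:
    for z in (.162,.172,.182):
        q=onplane(C,e,z); d=q[1]-q[0]; print(z,q.mean(0).round(4),np.linalg.norm(d).round(4),'ang',np.degrees(np.arctan2(d[1],d[0])).round(1))
```

```text
[ 0.54468137 -0.10966625  0.36043365]
0.162 [0.5185 0.3671 0.162 ] 0.0895 ang -9.3
0.172 [0.5166 0.3672 0.172 ] 0.087 ang -9.3
0.182 [0.5146 0.3673 0.182 ] 0.0845 ang -9.3
0.162 [0.5276 0.4113 0.162 ] 0.1016 ang 2.5
0.172 [0.5254 0.4102 0.172 ] 0.0988 ang 2.5
0.182 [0.5232 0.4091 0.182 ] 0.096 ang 2.5
```

View pics/w2.png

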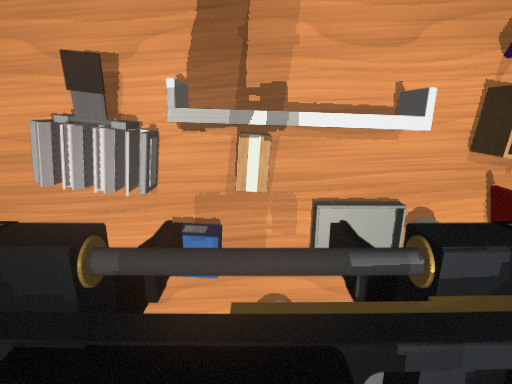

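The view shows the carton top with corners (240,133), (270,135), (268,192) and (237,191). The screen top runs (168,116)–(433,124), and the press top covers (32,120)–(158,193) with the pedal at (85,80). The tray rim starts at (312,202)–(405,203).

Run:
```python
from h import *
C,im=old('wrist','w2')
a=onplane(C,[(167,116),(433,124)],.09);d=a[1]-a[0]
print('screen',a.round(4).tolist(),a.mean(0).round(4),np.linalg.norm(d),np.degrees(np.arctan2(-d[0],d[1])))
P=onplane(C,[(240,133),(270,135),(268,192),(237,191)],.065);print('carton',P.round(4).tolist(),P.mean(0).round(4))
print('tray',onplane(C,[(312,202),(405,203)],.03).round(4))
go(*P.mean(0)[:2],.07,176)
go(*P.mean(0)[:2],.03,176)
```

```text
screen [[0.4708, -0.2309, 0.09], [0.5003, 0.1503, 0.09]] [ 0.4856 -0.0403  0.09  ] 0.38235153907550806 -4.425249391247881
carton [[0.5015, -0.13, 0.065], [0.5068, -0.0845, 0.065], [0.5965, -0.0911, 0.065], [0.5923, -0.1406, 0.065]] [ 0.5493 -0.1115  0.065 ]
tray [[ 0.6277 -0.0141  0.03  ]
 [ 0.638   0.1497  0.03  ]]
yaw 177.1 turn 0.020 rad then shift mm [ -4.7  -1.6 290.5]
yaw 177.1 turn 0.020 rad then shift mm [ -4.7  -1.6 330.5]
```

Request:
arm_command:
  series: "-5 -1.5 30 0.035 0; 0 0 40 0 0; 0 0 40 0 0; 0 0 40 0 0; 0 0 40 0 0; 0 0 40 0 0; 0 0 40 0 0; 0 0 30 0 0; 0 0 20 0 0; 0 0 9 0 0; 0 0 0 0 0; 0 0 0 0 0; 0 0 0 0 150; 0 0 0 0 150; 0 0 0 0 150; 0 0 0 0 150; 0 0 0 0 150"
  squeeze: 20

```text
time_s: 4.37
tool_pos: [0.5497, -0.1145, 0.0322]
tool_rot: [180.0, 0.1, 174.9]
force: [0.2, -0.5, -0.7]
grip_width: 0.0615
grasp_force: 0.0
```

Request:
arm_command:
  series: "0 0 0 0 150; 0 0 0 0 150; 0 0 0 0 150; 0 0 -15 0 150; 0 0 -35 0 150; 0 0 -35 0 150; 0 0 -35 0 150; 0 0 0 0.125 150; 0 0 0 0.125 150; 0 0 0 0.125 150; 0 0 0 0.125 150; 0 0 0 0.125 150; 0 0 0 0.125 150; 0 0 0 0.125 150; 0 0 0 0.125 150; 0 0 0 0.125 150; 0 0 0 0.125 150; 0 0 0 0.125 150; 0 0 0 0.125 150; 0 0 0 0.045 150"

```text
time_s: 6.03
tool_pos: [0.5488, -0.1144, 0.151]
tool_rot: [-179.9, 0.0, 86.0]
force: [0.5, 0.2, -0.2]
grip_width: 0.0503
grasp_force: 19.8
```

```bash
python3 -c "
from h import *
go(.688,.064,.15,86.4)"
```

```text
yaw 86.0 turn -0.007 rad then shift mm [186.8 127.7   1. ]
```

Request:
arm_command:
  series: "31 21 0 0 150; 31 21 0 0 150; 31 21 0 0 150; 31 21 0 0 150; 31 21 0 0 150; 31.5 22.5 0 0 150; 0 0 0 0 150; 0 0 30 0 150; 0 0 40 0 150; 0 0 30 0 150; 0 0 10 0 150; 0 0 2 0 150; 0 0 0 0 150; 0 0 0 0 60; 0 0 0 0 60; 0 0 0 0 60; 0 0 0 0 60; 0 0 -35 0 60; 0 0 -35 0 60; 0 0 -35 0 60"

```text
time_s: 7.7
tool_pos: [0.688, 0.0634, 0.1458]
tool_rot: [-180.0, 0.0, 86.3]
force: [1.2, 1.1, 0.8]
grip_width: 0.0665
grasp_force: 0.0
```

```bash
python3 -c "
from h import *
p,R=pose();print(p)
go(.52,-.36,.30,176)"
```

```text
[0.68802452 0.06342717 0.14581357]
yaw 86.3 turn -1.565 rad then shift mm [ 138.1 -434.1 -154.2]
```

Next I'll rise, turn back to about 176° and go over the press for a view.

Request:
arm_command:
  series: "0 0 -40 -0.125 0; 0 0 -40 -0.125 0; 0 0 -40 -0.125 0; 0 0 -34 -0.125 0; 0 0 0 -0.125 0; 0 0 0 -0.125 0; 0 0 0 -0.125 0; 0 0 0 -0.125 0; 0 0 0 -0.125 0; 0 0 0 -0.125 0; 0 0 0 -0.125 0; 0 0 0 -0.125 0; 0 0 0 -0.065 0"

```text
time_s: 8.78
tool_pos: [0.6885, 0.0634, 0.2992]
tool_rot: [180.0, 0.1, 176.3]
force: [-0.3, 0.9, 0.2]
grip_width: 0.087
grasp_force: 0.0
```

Request:
arm_command:
  series: "12 -36.5 0 0 0; 12 -36.5 0 0 0; 12 -36.5 0 0 0; 12 -36.5 0 0 0; 12 -36.5 0 0 0; 12 -36.5 0 0 0; 12 -36.5 0 0 0; 12 -36.5 0 0 0; 12 -36.5 0 0 0; 12 -36.5 0 0 0; 12 -36.5 0 0 0; 6 -32 0 0 0; 0 0 0 0 0; 0 0 0 0 0; 0 0 0 0 0"

```text
time_s: 10.03
tool_pos: [0.5209, -0.3586, 0.2988]
tool_rot: [179.9, 0.1, 176.0]
force: [0.6, 0.6, -1.5]
grip_width: 0.087
grasp_force: 0.0
```

Run:
```python
from h import *
print(pose()[0])
C,a=snap('wrist','w3'); snap('top','t3'); C2,b=old('top','t3')
o=np.zeros((560,760,3),np.uint8)
o[:,:560]=cv2.resize(a[50:330,110:390],(560,560)) 
o[:200,560:]=cv2.resize(b[110:190,220:300],(200,200),interpolation=2)
cv2.imwrite('pics/crop3.png',o)
```

```text
[ 0.52094712 -0.35862174  0.29879018]
```

View pics/crop3.png

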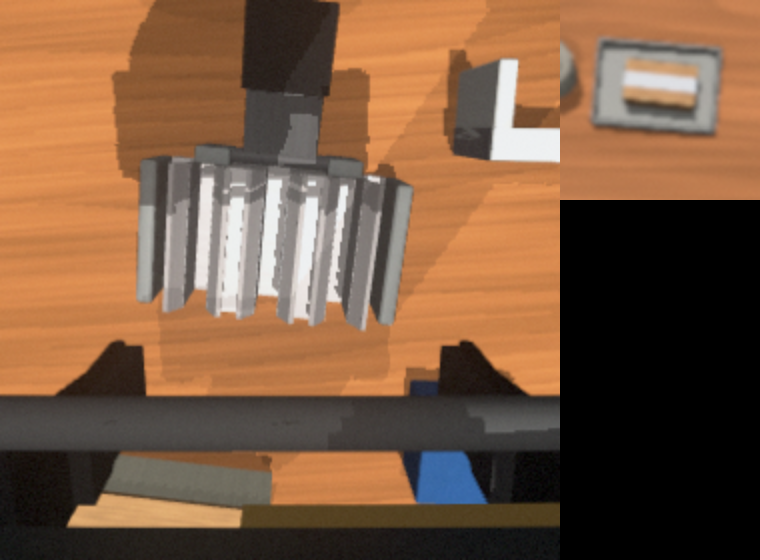

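The carton is in the tray. In the press crop (scale 2, offset (110,50)) the outer top corners are (140,160), (412,185), (395,323) and (138,302).

Run:
```python
from h import *
C,im=old('wrist','w3')
f=lambda a:[(u/2+110,v/2+50) for u,v in a]
P=onplane(C,f([(140,160),(412,185),(395,323),(138,302)]),.076);print(P.round(4))
print('centre',P.mean(0).round(4))
for d in (P[1]-P[0],P[2]-P[3]): print(np.linalg.norm(d),np.degrees(np.arctan2(-d[0],d[1])))
for d in (P[3]-P[0],P[2]-P[1]): print(np.linalg.norm(d),np.degrees(np.arctan2(d[1],d[0])))
print('ridges',onplane(C,f([(231,317),(306,322)]),.076).round(4))
# pedal plate outline, ~ pad z .073
print('pedal',onplane(C,f([(243,95),(330,95)]),.065).round(4), onplane(C,f([(245,150),(317,160)]),.05).round(4))
go(.53,.36,.36,171)
```

```text
[[ 0.4641 -0.4506  0.076 ]
 [ 0.4921 -0.2773  0.076 ]
 [ 0.5853 -0.2905  0.076 ]
 [ 0.5581 -0.4647  0.076 ]]
centre [ 0.5249 -0.3708  0.076 ]
0.17552578040074163 -9.166038573530063
0.17626035952654806 -8.868274386805554
0.09508013295543659 -8.5221164028836
0.09417533126593086 -8.0704107839788
ridges [[ 0.5732 -0.4025  0.076 ]
 [ 0.5803 -0.3515  0.076 ]]
pedal [[ 0.4286 -0.3821  0.065 ]
 [ 0.4325 -0.3265  0.065 ]] [[ 0.4635 -0.385   0.05  ]
 [ 0.4736 -0.3366  0.05  ]]
yaw 176.2 turn 0.090 rad then shift mm [104.  709.8 -61.4]
```

Request:
arm_command:
  series: "0 0 -30 0.095 175; 0 0 -30 0 175; 5 40 0 0 175; 5 40 0 0 175; 5 40 0 0 175; 5 40 0 0 175; 5 40 0 0 175; 5 40 0 0 175; 5 40 0 0 175; 5 40 0 0 175; 5 40 0 0 175; 5 40 0 0 175; 5 40 0 0 175; 5 40 0 0 175; 5 40 0 0 175; 5 40 0 0 175; 5 40 0 0 175; 5 40 0 0 175; 5 40 0 0 175; 5 40 0 0 175"

```text
time_s: 11.8
tool_pos: [0.5482, 0.3694, 0.3589]
tool_rot: [179.9, -0.0, 170.7]
force: [1.4, -0.2, -0.0]
grip_width: 0.0275
grasp_force: 0.0
```

Run:
```python
from h import *
go(.525,.405,.28,170.5)
C,im=old('wrist','w3')
f=lambda a:[(u/2+110,v/2+50) for u,v in a]
P=onplane(C,f([(140,160),(412,185),(395,323),(138,302)]),.06);print(P.mean(0).round(4))
```

```text
yaw 170.7 turn 0.004 rad then shift mm [28.7 31.3 78.9]
[ 0.528  -0.3715  0.06  ]
```

Request:
arm_command:
  series: "28 32 0 0 175; 0 0 40 0 175; 0 0 39 0 175; 0 0 0 0 175; 0 0 0 0 175; 0 0 0 0 175"

```text
time_s: 12.3
tool_pos: [0.5284, 0.402, 0.2823]
tool_rot: [179.9, 0.1, 170.6]
force: [0.4, 0.1, 0.6]
grip_width: 0.0275
grasp_force: 0.0
```

Run:
```python
from h import *
print(pose()[0])
C,a=snap('wrist','w4')
cv2.imwrite('pics/crop4.png',cv2.resize(a[30:290,120:400],(560,520)))
```

```text
[0.52843198 0.40198865 0.2822868 ]
```

View pics/crop4.png

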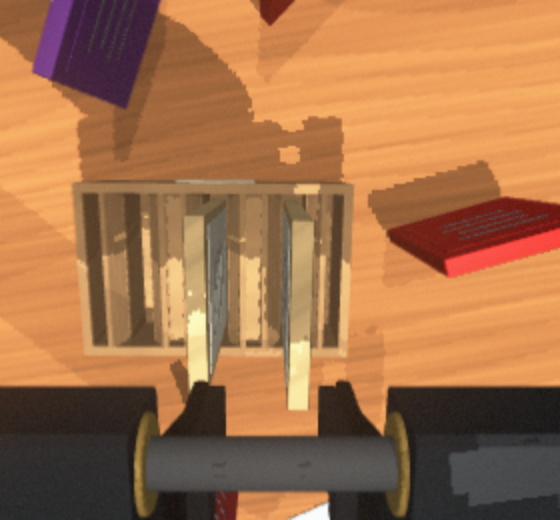

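The crop (scale 2, offset (120,30)) shows the +y board's top edge from (300,208) to (299,410). The middle board's edge starts at (195,218) and is hidden at its far end.

Run:
```python
from h import *
C,im=old('wrist','w4')
f=lambda a:[(u/2+120,v/2+30) for u,v in a]
for z in (.162,.172,.182):
    P=onplane(C,f([(300,208),(299,410)]),z); d=P[1]-P[0]
    print(z,P.mean(0).round(4),np.linalg.norm(d).round(4),np.degrees(np.arctan2(d[1],d[0])).round(1))
    P=onplane(C,f([(195,218),(198,385)]),z); print('mid',P.round(4)[:,:2].tolist())
B=onplane(C,f([(74,184),(353,184),(347,355),(84,355)]),.075);print(B.round(4),B.mean(0))
go(.5255,.4115,.132,170.5)
```

```text
0.162 [0.5302 0.417  0.162 ] 0.1024 -9.0
mid [[0.4761, 0.3754], [0.5587, 0.3604]]
0.172 [0.5276 0.4169 0.172 ] 0.0988 -9.0
mid [[0.4754, 0.3767], [0.5552, 0.3623]]
0.182 [0.5251 0.4168 0.182 ] 0.0952 -9.0
mid [[0.4748, 0.3781], [0.5516, 0.3642]]
[[0.4491 0.2946 0.075 ]
 [0.4772 0.4624 0.075 ]
 [0.5851 0.4445 0.075 ]
 [0.5568 0.2739 0.075 ]] [0.51703279 0.36886161 0.075     ]
yaw 170.5 turn 0.001 rad then shift mm [  5.1   8.7 151.4]
```

Request:
arm_command:
  series: "5.5 13.5 0 0 175; 0 0 35 0 175; 0 0 40 0 175; 0 0 40 0 175; 0 0 25 0 175; 0 0 11 0 175; 0 0 0 0 175; 0 0 0 0 255; 0 0 0 0 255; 0 0 0 0 255; 0 0 0 0 255; 0 0 0 0 255; 0 0 0 0 255; 0 0 -15 0 255; 0 0 -35 0 255; 0 0 -40 0 255; 0 0 -40 0 255; 0 0 -38 0 255; 0 0 0 0 255"
  squeeze: 25

```text
time_s: 13.93
tool_pos: [0.5272, 0.4175, 0.3072]
tool_rot: [179.3, 0.6, 170.5]
force: [0.3, 0.8, 0.1]
grip_width: 0.0098
grasp_force: 25.0
```

Run:
```python
from h import *
c=np.array([.527,-.3705]);a=np.radians(-8.7);u=np.array([-np.sin(a),np.cos(a)])
for s in (.05,-.05):
    go(*(c+s*u),.30,171.3); print(c+s*u)
```

```text
yaw 170.5 turn -0.013 rad then shift mm [-119.  -729.     7.2]
[ 0.53456304 -0.32107531]
yaw 170.5 turn -0.013 rad then shift mm [-119.  -829.     7.2]
[ 0.51943696 -0.41992469]
```

Request:
arm_command:
  series: "-6 -40 0 -0.013 255; -6 -40 0 0 255; -6 -40 0 0 255; -6 -40 0 0 255; -6 -40 0 0 255; -6 -40 0 0 255; -6 -40 0 0 255; -6 -40 0 0 255; -6 -40 0 0 255; -6 -40 0 0 255; -6 -40 0 0 255; -6 -40 0 0 255; -6 -40 0 0 255; -6 -40 0 0 255; -6 -40 0 0 255; -6 -40 0 0 255; -6 -40 0 0 255; -6 -40 0 0 255; -6 -40 0 0 255; -5 -40 0 0 255"

```text
time_s: 15.6
tool_pos: [0.5209, -0.3949, 0.2966]
tool_rot: [180.0, 0.0, 171.4]
force: [0.8, -0.7, -0.8]
grip_width: 0.0096
grasp_force: 25.0
```

Request:
arm_command:
  series: "0 -29 0 0 255; 0 0 0 0 255; 0 0 0 0 255; 0 0 0 0 255"

```text
time_s: 15.93
tool_pos: [0.5168, -0.4213, 0.2962]
tool_rot: [179.9, -0.0, 171.3]
force: [-0.3, 0.4, -1.6]
grip_width: 0.0098
grasp_force: 25.0
```

Run:
```python
from h import *
go(.5194,-.4199,.30,171.3)
C,a=snap('wrist','w5')
cv2.imwrite('pics/crop5.png',cv2.resize(a[30:290,140:420],(560,520)))
```

```text
yaw 171.3 turn 0.000 rad then shift mm [-2.4  1.8 -3.8]
```

View pics/crop5.png

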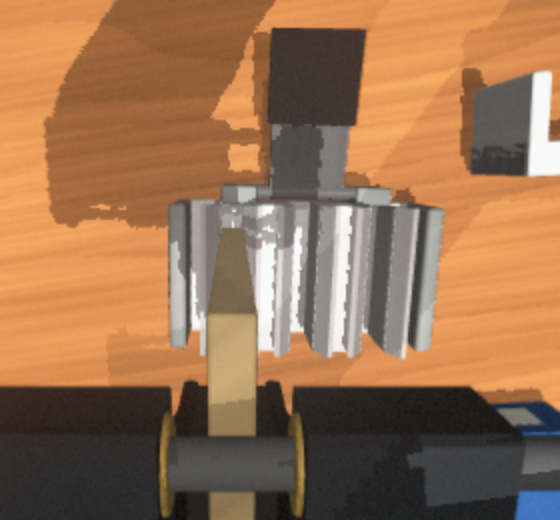

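Run:
```python
from h import *
C,im=old('wrist','w5')
f=lambda a:[(u/2+140,v/2+30) for u,v in a]
P=onplane(C,f([(170,202),(442,208),(430,350),(170,348)]),.062);c=P.mean(0);print(P.round(4),c)
d=P[2]-P[3]+P[1]-P[0];a=np.arctan2(-d[0],d[1]);print(np.degrees(a),np.linalg.norm(d)/2)
print('ridge back ends',onplane(C,f([(276,355),(340,355)]),.076))
t=c[:2]-.05*np.array([-np.sin(a),np.cos(a)]);go(*t,.14,171)
```

```text
[[ 0.4629 -0.4526  0.062 ]
 [ 0.4935 -0.2752  0.062 ]
 [ 0.591  -0.2896  0.062 ]
 [ 0.5618 -0.4703  0.062 ]] [ 0.5272999  -0.37193981  0.062     ]
-9.48182587362285 0.1815219108588206
ridge back ends [[ 0.57353498 -0.39792319  0.076     ]
 [ 0.58012215 -0.3548844   0.076     ]]
yaw 171.4 turn 0.007 rad then shift mm [ -1.8  -0.5 156.4]
```

Request:
arm_command:
  series: "-2 0 30 0 255; 0 0 40 0 255; 0 0 40 0 255; 0 0 25 0 255; 0 0 15 0 255; 0 0 5 0 255; 0 0 0 0 255; 0 0 0 0 175; 0 0 0 0 175; 0 0 0 0 175; 0 0 0 0 175; 0 0 -20 0 175; 0 0 -40 0 175; 0 0 -40 0 175; 0 0 -40 0 175; 0 0 0 0 175; 0 0 0 0 175"

```text
time_s: 17.4
tool_pos: [0.5195, -0.4238, 0.2857]
tool_rot: [-179.8, 0.4, 171.3]
force: [0.3, 0.9, -0.5]
grip_width: 0.027
grasp_force: 0.0
```

Run:
```python
from h import *
C,a=snap('wrist','w6')
cv2.imwrite('pics/crop6.png',cv2.resize(a[30:290,140:420],(560,520)))
go(.516,.3685,.282,170.5)
```

```text
yaw 171.3 turn 0.014 rad then shift mm [133.3 780.    1. ]
```

View pics/crop6.png

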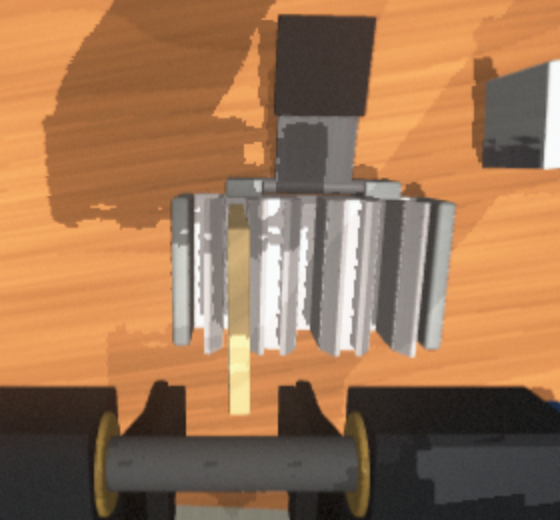

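Board c stands upright in the press's -y slot, with its edge at (238,205)–(239,413). Next is the middle board.

Request:
arm_command:
  series: "6.5 39 -2 0.014 175; 6.5 39 0 0 175; 6.5 39 0 0 175; 6.5 39 0 0 175; 6.5 39 0 0 175; 6.5 39 0 0 175; 6.5 39 0 0 175; 6.5 39 0 0 175; 6.5 39 0 0 175; 6.5 39 0 0 175; 6.5 39 0 0 175; 6.5 39 0 0 175; 6.5 39 0 0 175; 6.5 39 0 0 175; 6.5 39 0 0 175; 6.5 39 0 0 175; 6.5 39 0 0 175; 6.5 39 0 0 175; 6.5 39 0 0 175; 6.5 39 0 0 175"

```text
time_s: 19.12
tool_pos: [0.5172, 0.37, 0.2815]
tool_rot: [-179.9, -0.1, 170.5]
force: [1.4, -0.3, 1.4]
grip_width: 0.0271
grasp_force: 0.0
```

Request:
arm_command:
  series: "3 0 0 0 175; 0 0 0 0 175; 0 0 0 0 175; 0 0 0 0 175"

```text
time_s: 19.45
tool_pos: [0.516, 0.3668, 0.2828]
tool_rot: [-179.9, -0.0, 170.4]
force: [0.9, -0.3, -0.2]
grip_width: 0.0274
grasp_force: 0.0
```

Run:
```python
from h import *
go(.516,.3685,.128,170.5)
C,a=snap('wrist','w7')
h=cv2.cvtColor(a,cv2.COLOR_BGR2HSV)
m=cv2.inRange(h,(20,40,110),(38,160,255)); m[:100]=0;m[245:]=0;m[:,:225]=0;m[:,290:]=0
n,l,st,c=cv2.connectedComponentsWithStats(m)
k=1+st[1:,4].argmax(); r=cv2.minAreaRect(np.argwhere(l==k)[:,::-1].astype(np.float32)); b=cv2.boxPoints(r); print(st[k],r)
b=b[np.argsort(b[:,1])]; e=[(b[0]+b[1])/2,(b[2]+b[3])/2]
for z in (.162,.172): P=onplane(C,e,z); print(P.round(4),P.mean(0),np.linalg.norm(P[1]-P[0]))
```

```text
yaw 170.4 turn -0.002 rad then shift mm [  0.3   1.7 154.8]
[251 191  11  42 408] ((256.0, 211.5), (10.0, 41.0), 0.0)
[[0.5195 0.3673 0.162 ]
 [0.5625 0.36   0.162 ]] [0.54099868 0.363648   0.162     ] 0.043626479443139785
[[0.5169 0.3677 0.172 ]
 [0.5584 0.3607 0.172 ]] [0.53766336 0.36421529 0.172     ] 0.042089740610887195
```

Request:
arm_command:
  series: "0 1 35 0 175; 0 0 40 0 175; 0 0 40 0 175; 0 0 25 0 175; 0 0 14 0 175; 0 0 0 0 175; 0 0 0 0 255; 0 0 0 0 255; 0 0 0 0 255; 0 0 0 0 255; 0 0 0 0 255; 0 0 0 0 255; 0 0 -15 0 255; 0 0 -35 0 255; 0 0 -40 0 255; 0 0 -40 0 255; 0 0 -38 0 255; 0 0 0 0 255; 0 0 0 0 255"

```text
time_s: 21.08
tool_pos: [0.5166, 0.3709, 0.3011]
tool_rot: [179.7, 0.2, 170.5]
force: [-0.4, -0.6, -2.1]
grip_width: 0.0098
grasp_force: 25.0
```

Run:
```python
from h import *
c=np.array([.5273,-.3712]);a=np.radians(-9);u=np.array([-np.sin(a),np.cos(a)])
go(*(c+.05*u),.30,171.0); print(c+.05*u)
```

```text
yaw 170.5 turn -0.009 rad then shift mm [-126.6 -681.3    1.1]
[ 0.53512172 -0.32181558]
```

Request:
arm_command:
  series: "-7.5 -40 0 -0.009 255; -7.5 -40 0 0 255; -7.5 -40 0 0 255; -7.5 -40 0 0 255; -7.5 -40 0 0 255; -7.5 -40 0 0 255; -7.5 -40 0 0 255; -7.5 -40 0 0 255; -7.5 -40 0 0 255; -7.5 -40 0 0 255; -7.5 -40 0 0 255; -7.5 -40 0 0 255; -7.5 -40 0 0 255; -7.5 -40 0 0 255; -7.5 -40 0 0 255; -7.5 -40 0 0 255; -6.5 -41 0 0 255; 0 0 0 0 255; 0 0 0 0 255; 0 0 0 0 255"

```text
time_s: 22.75
tool_pos: [0.5334, -0.3218, 0.2955]
tool_rot: [179.9, -0.2, 171.0]
force: [-1.1, 0.2, -0.8]
grip_width: 0.0099
grasp_force: 25.0
```

Run:
```python
from h import *
go(.5351,-.3218,.133,171.0)
```

```text
yaw 171.0 turn -0.000 rad then shift mm [ -1.7   0.2 162.5]
```

Request:
arm_command:
  series: "-2 0 35 0 255; 0 0 40 0 255; 0 0 40 0 255; 0 0 25 0 255; 0 0 15 0 255; 0 0 5 0 255; 0 0 0 0 255; 0 0 0 0 255; 0 0 0 0 175; 0 0 0 0 175; 0 0 0 0 175; 0 0 0 0 175; 0 0 -20 0 175; 0 0 -40 0 175; 0 0 -40 0 175; 0 0 -40 0 175; 0 0 0 0 175; 0 0 0 0 175"

```text
time_s: 24.25
tool_pos: [0.5371, -0.324, 0.2812]
tool_rot: [-179.9, 0.4, 171.0]
force: [0.6, -0.1, -0.5]
grip_width: 0.0273
grasp_force: 0.0
```

Run:
```python
from h import *
C,a=snap('wrist','w8')
cv2.imwrite('pics/crop8.png',cv2.resize(a[30:290,80:360],(560,520)))
c=np.array([.5273,-.3712]);a=np.radians(-9);u=np.array([np.cos(a),np.sin(a)])
t=c-.124*u; print(t); go(*t,.28,171.0)
```

```text
[ 0.40482665 -0.35180213]
yaw 171.0 turn 0.000 rad then shift mm [125.3 -48.9  -1.3]
```

View pics/crop8.png

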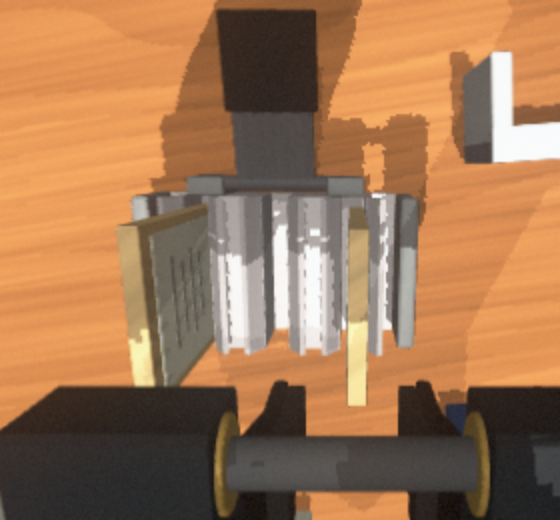

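Both boards stand upright in the outer slots, with edges at (130,228)–(145,385) and (357,208)–(356,405). The pedal pad is at (267,60). Next I'll close the fingers and go to the pedal.

Request:
arm_command:
  series: "31 -12 0 0 255; 31 -12 0 0 255; 31 -12 0 0 255; 32 -12 0 0 255; 0 0 0 0 255; 0 0 40 0 255; 0 0 40 0 255; 0 0 40 0 255; 0 0 40 0 255; 0 0 30 0 255; 0 0 8 0 255; 0 0 0 0 255; 0 0 0 0 255"

```text
time_s: 25.38
tool_pos: [0.4051, -0.3509, 0.0799]
tool_rot: [-180.0, -0.0, 171.0]
force: [0.6, 0.0, 1.1]
grip_width: 0.0006
grasp_force: 0.0
```

Request:
arm_command:
  series: "0 0 8 0 255; 0 0 8 0 255; 0 0 8 0 255; 0 0 6 0 255; 0 0 3 0 255; 0 0 0 0 255; 0 0 0 0 255"

```text
time_s: 25.97
tool_pos: [0.4046, -0.3518, 0.0476]
tool_rot: [-180.0, 0.0, 171.0]
force: [-4.3, -0.2, 10.2]
grip_width: 0.0008
grasp_force: 5.1
```

Request:
arm_command:
  series: "0 0 3 0 255; 0 0 2 0 255; 0 0 0 0 255; 0 0 0 0 255; 0 0 0 0 255"

```text
time_s: 26.38
tool_pos: [0.4048, -0.3519, 0.0439]
tool_rot: [-180.0, 0.1, 171.0]
force: [-7.4, 2.1, 16.9]
grip_width: 0.0005
grasp_force: 9.3
```

Request:
arm_command:
  series: "0 0 2 0 255; 0 0 1 0 255; 0 0 0 0 255; 0 0 0 0 255"

```text
time_s: 26.72
tool_pos: [0.4049, -0.352, 0.0431]
tool_rot: [179.9, 0.1, 171.0]
force: [-11.9, 7.4, 34.8]
grip_width: 0.0004
grasp_force: 18.6
```

The pedal is on its stop: the height is steady at 43 mm while the force keeps rising. I'll release it and return above the +y board.

Request:
arm_command:
  series: "0 0 -10 0 255; 0 0 -15 0 255; 0 0 -20 0 255; 0 0 -40 0 175; 0 0 -40 0 175; 0 0 -40 0 175; 0 0 -40 0 175; 0 0 -32 0 175; -31.5 12 0 0 175; -31.5 12 0 0 175; -31.5 12 0 0 175; -31.5 12 0 0 175; 0 0 0 0 175; 0 0 0 0 175; 0 0 0 0 175"

```text
time_s: 27.97
tool_pos: [0.5363, -0.3235, 0.2751]
tool_rot: [-180.0, -0.1, 171.0]
force: [0.5, -0.3, 0.7]
grip_width: 0.0273
grasp_force: 0.0
```

Run:
```python
from h import *
go(.5358,-.3225,.133,171.0)
C,a=snap('wrist','w9')
h=cv2.cvtColor(a,cv2.COLOR_BGR2HSV)
m=cv2.inRange(h,(18,40,90),(38,170,255)); m[:100]=0;m[242:]=0;m[:,:225]=0;m[:,290:]=0
n,l,st,c=cv2.connectedComponentsWithStats(m)
k=1+st[1:,4].argmax(); r=cv2.minAreaRect(np.argwhere(l==k)[:,::-1].astype(np.float32)); b=cv2.boxPoints(r); print(st[k],r)
b=b[np.argsort(b[:,1])]; e=[(b[0]+b[1])/2,(b[2]+b[3])/2]
for z in (.162,.172): P=onplane(C,e,z); print(P.round(4),P.mean(0),np.linalg.norm(P[1]-P[0]))
cv2.imwrite('pics/crop9.png',cv2.resize(a[0:290,40:400],(540,435)))
```

```text
yaw 171.0 turn -0.000 rad then shift mm [  0.6   0.9 142.1]
[ 252  136   12  101 1020] ((257.88641357421875, 186.01849365234375), (10.812372207641602, 100.08443450927734), 0.7638985514640808)
[[ 0.4865 -0.312   0.162 ]
 [ 0.5842 -0.3286  0.162 ]] [ 0.53532189 -0.32028976  0.162     ] 0.0990695496986353
[[ 0.4858 -0.312   0.172 ]
 [ 0.5799 -0.3279  0.172 ]] [ 0.53283237 -0.3199718   0.172     ] 0.09548307459433956
```

View pics/crop9.png

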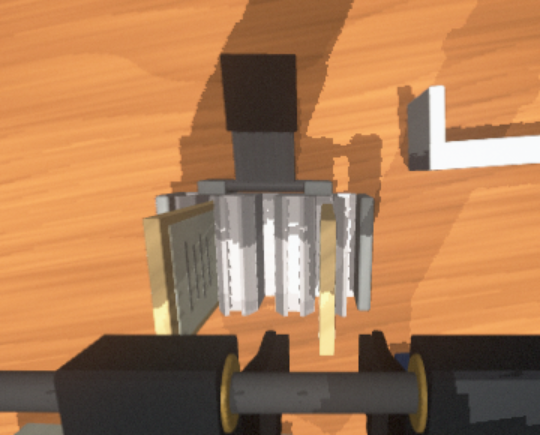

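Both boards are still upright, with edges at (155,222) and (327,205)–(326,352), and the pedal is up. I'll pick the +y board.

Request:
arm_command:
  series: "2 3 30 0 175; 0 0 40 0 175; 0 0 40 0 175; 0 0 20 0 175; 0 0 12 0 175; 0 0 0 0 175; 0 0 0 0 255; 0 0 0 0 255; 0 0 0 0 255; 0 0 0 0 255; 0 0 0 0 255; 0 0 0 0 255"

```text
time_s: 29.02
tool_pos: [0.5363, -0.3209, 0.1356]
tool_rot: [-179.9, 0.2, 171.0]
force: [0.1, -0.5, 5.9]
grip_width: 0.0096
grasp_force: 25.0
```

Request:
arm_command:
  series: "0 0 -15 0 255; 0 0 -35 0 255; 0 0 -40 0 255; 0 0 -30 0 255; 0 0 0 0.125 255; 0 0 0 0.125 255; 0 0 0 0.125 255; 0 0 0 0.125 255; 0 0 0 0.125 255; 0 0 0 0.125 255; 0 0 0 0.125 255; 0 0 0 0.125 255; 0 0 0 0.125 255; 0 0 0 0.125 255; 0 0 0 0.125 255; 0 0 0 0.115 255; 0 0 0 0 255; 0 0 0 0 255"

```text
time_s: 30.52
tool_pos: [0.5353, -0.3193, 0.2532]
tool_rot: [-180.0, -0.0, 85.9]
force: [-1.0, 0.3, -0.2]
grip_width: 0.0099
grasp_force: 25.0
```

Run:
```python
from h import *
go(.5358,.0260,.25,85.6)
```

```text
yaw 85.9 turn 0.004 rad then shift mm [344.4 -26.    3.2]
```

Request:
arm_command:
  series: "38 -3 0 0 255; 38 -3 0 0 255; 38 -3 0 0 255; 38 -3 0 0 255; 38 -3 0 0 255; 38 -3 0 0 255; 38 -3 0 0 255; 38 -3 0 0 255; 40 -2 0 0 255; 0 0 0 0 255; 0 0 0 0 255; 0 0 0 0 255"

```text
time_s: 31.52
tool_pos: [0.5354, 0.0247, 0.2536]
tool_rot: [180.0, 0.0, 85.8]
force: [0.1, -0.6, -2.1]
grip_width: 0.0097
grasp_force: 25.0
```

Run:
```python
from h import *
go(.5358,.0260,.123,85.6)
C=cam('wrist')
i=cams.read_camera('wrist');cv2.imwrite('pics/w10.png',i)
```

```text
yaw 85.8 turn 0.003 rad then shift mm [  1.4   0.3 130.6]
```

View pics/w10.png

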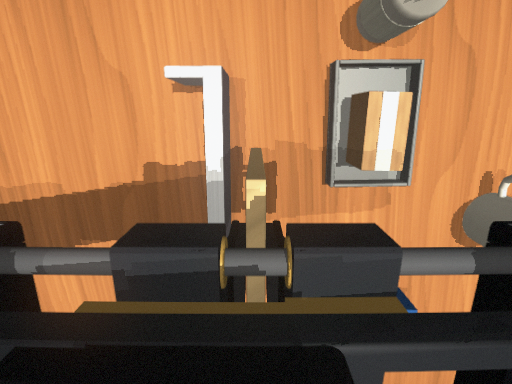

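The board hangs parallel to the screen, in front of it (board at (256,180), screen front at x≈229). I'll lower it to the desk.

Request:
arm_command:
  series: "1 0 35 0 255; 0 0 40 0 255; 0 0 30 0 255; 0 0 15 0 255; 0 0 8 0 255; 0 0 3 0 255; 0 0 0 0 255; 0 0 0 0 255"

```text
time_s: 32.23
tool_pos: [0.5365, 0.0249, 0.1236]
tool_rot: [179.9, -0.0, 85.5]
force: [-0.2, -1.3, 0.2]
grip_width: 0.0097
grasp_force: 25.0
```

Request:
arm_command:
  series: "0 0 1.5 0 255; 0 0 0 0 255; 0 0 0 0 175; 0 0 0 0 175; 0 0 0 0 175; 0 0 0 0 175; 0 -4 0 0 175; 0 -4 0 0 175; 0 -4 0 0 175; 0 -4 0 0 175; 0 -4 0 0 175; 0 0 0 0 175; 0 0 0 0 175"

```text
time_s: 33.32
tool_pos: [0.5154, 0.0279, 0.1211]
tool_rot: [180.0, -0.0, 85.7]
force: [0.4, 0.6, 0.1]
grip_width: 0.0272
grasp_force: 0.1
```

Request:
arm_command:
  series: "0 -3 0 0 165; 0 -3 0 0 155; 0 -3 0 0 145; 0 -3 0 0 135; 0 -3 0 0 125; 0 -3 0 0 125; 0 -3 0 0 110; 0 0 0 0 90; 0 0 0 0 60; 0 0 0 0 30; 0 0 0 0 0; 0 0 0 0 0; 0 0 0 0 0"

```text
time_s: 34.4
tool_pos: [0.4948, 0.0293, 0.121]
tool_rot: [180.0, 0.0, 85.6]
force: [0.4, -0.5, -0.3]
grip_width: 0.0814
grasp_force: 0.0
```

Run:
```python
from h import *
cv2.imwrite('pics/w11.png',cams.read_camera('wrist'))
cv2.imwrite('pics/s11.png',cams.read_camera('scene'))
a=cv2.imread('pics/w11.png');s=cv2.imread('pics/s11.png')
o=np.zeros((384,800,3),np.uint8);o[:,:400]=a[:,60:460];o[:,400:]=cv2.resize(s[120:312,120:320],(400,384))
cv2.imwrite('pics/c11.png',o)
```

```text
(no output)
```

View pics/c11.png

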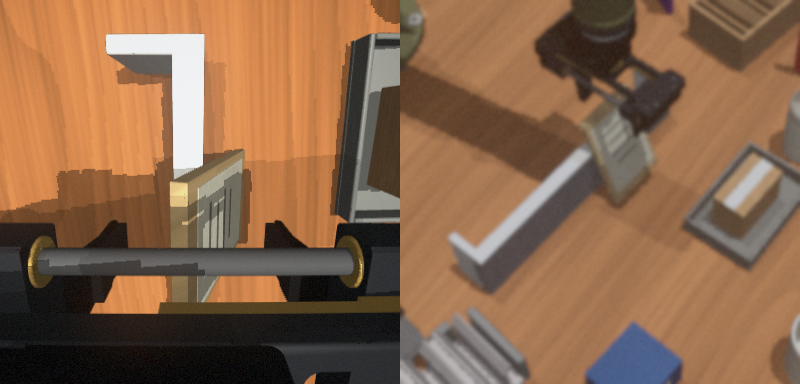

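The board leans on the screen (wrist crop, top edge at (180,190); scene crop (620,150)). I'll lift away and go for the second board.

Request:
arm_command:
  series: "0 0 -15 0 0; 0 0 -30 0 0; 0 0 -40 0 0; 0 0 -40 0 0; 0 0 -40 0 0; 0 0 0 -0.125 175; 0 0 0 -0.125 175; 0 0 0 -0.125 175; 0 0 0 -0.125 175; 0 0 0 -0.125 175; 0 0 0 -0.125 175; 0 0 0 -0.125 175; 0 0 0 -0.125 175; 0 0 0 -0.125 175; 0 0 0 -0.125 175; 0 0 0 -0.125 175; 0 0 0 -0.115 175; 0 0 0 0 175; 0 0 0 0 175"

```text
time_s: 36.08
tool_pos: [0.4947, 0.0294, 0.286]
tool_rot: [180.0, -0.0, 170.8]
force: [-0.4, 0.2, 0.3]
grip_width: 0.0275
grasp_force: 0.0
```

Run:
```python
from h import *
go(.5195,-.421,.28,171)
```

```text
yaw 170.8 turn -0.003 rad then shift mm [ -95.  -440.9    6. ]
```

Request:
arm_command:
  series: "-8.5 -40 0 0 175; -8.5 -40 0 0 175; -8.5 -40 0 0 175; -8.5 -40 0 0 175; -8.5 -40 0 0 175; -8.5 -40 0 0 175; -8.5 -40 0 0 175; -8.5 -40 0 0 175; -8.5 -40 0 0 175; -8.5 -40 0 0 175; -8.5 -41 0 0 175; 0 0 0 0 175; 0 0 0 0 175; 0 0 0 0 175"

```text
time_s: 37.25
tool_pos: [0.5181, -0.4205, 0.2854]
tool_rot: [180.0, -0.0, 170.9]
force: [-0.6, 0.7, 0.5]
grip_width: 0.0272
grasp_force: 0.0
```

Run:
```python
from h import *
C,a=snap('wrist','w12')
h=cv2.cvtColor(a,cv2.COLOR_BGR2HSV)
m=cv2.inRange(h,(18,40,90),(38,170,255)); m[:100]=0;m[242:]=0;m[:,:225]=0;m[:,290:]=0
n,l,st,c=cv2.connectedComponentsWithStats(m)
k=1+st[1:,4].argmax(); r=cv2.minAreaRect(np.argwhere(l==k)[:,::-1].astype(np.float32)); b=cv2.boxPoints(r); print(st[k],r)
b=b[np.argsort(b[:,1])]; e=[(b[0]+b[1])/2,(b[2]+b[3])/2]
P=onplane(C,e,.182); print(P.round(4),P.mean(0),np.linalg.norm(P[1]-P[0]))
go(P.mean(0)[0],P.mean(0)[1],.139,171)
```

```text
[ 249  135   13  105 1062] ((255.00941467285156, 187.02659606933594), (104.10839080810547, 11.230351448059082), 88.97696685791016)
[[ 0.4662 -0.4126  0.182 ]
 [ 0.5649 -0.4267  0.182 ]] [ 0.5155528  -0.41961749  0.182     ] 0.09966686954725053
yaw 171.0 turn 0.000 rad then shift mm [  3.3  -0.8 146.9]
```

Request:
arm_command:
  series: "2.5 -0.5 35 0 175; 0 0 40 0 175; 0 0 40 0 175; 0 0 20 0 175; 0 0 12 0 175; 0 0 0 0 175; 0 0 0 0 175; 0 0 0 0 255; 0 0 0 0 255; 0 0 0 0 255; 0 0 0 0 255; 0 0 0 0 255; 0 0 0 0 255"

```text
time_s: 38.38
tool_pos: [0.5162, -0.4212, 0.1405]
tool_rot: [-180.0, 0.1, 171.0]
force: [-0.2, 1.6, 5.1]
grip_width: 0.0101
grasp_force: 25.0
```

Request:
arm_command:
  series: "0 0 -15 0 255; 0 0 -35 0 255; 0 0 -40 0 255; 0 0 -30 0 255; 0 0 0 0.125 255; 0 0 0 0.125 255; 0 0 0 0.125 255; 0 0 0 0.125 255; 0 0 0 0.125 255; 0 0 0 0.125 255; 0 0 0 0.125 255; 0 0 0 0.125 255; 0 0 0 0.125 255; 0 0 0 0.125 255; 0 0 0 0.125 255; 0 0 0 0.115 255; 0 0 0 0 255; 0 0 0 0 255"

```text
time_s: 39.88
tool_pos: [0.5155, -0.4206, 0.2585]
tool_rot: [-180.0, -0.0, 85.8]
force: [-0.3, 0.2, -1.6]
grip_width: 0.0099
grasp_force: 25.0
```

Run:
```python
from h import *
go(.5251,-.1136,.26,85.6)
```

```text
yaw 85.8 turn 0.004 rad then shift mm [306.9 -13.9  -1.5]
```

Request:
arm_command:
  series: "38 -2 0 0 255; 38 -2 0 0 255; 38 -2 0 0 255; 38 -2 0 0 255; 38 -2 0 0 255; 38 -2 0 0 255; 38 -1 0 0 255; 40 -1 0 0 255; 0 0 0 0 255; 0 0 0 0 255; 0 0 35 0 255; 0 0 40 0 255; 0 0 30 0 255; 0 0 15 0 255; 0 0 7 0 255; 0 0 3 0 255; 0 0 0 0 255; 0 0 0 0 255; 0 0 0 0 255"

```text
time_s: 41.47
tool_pos: [0.5261, -0.115, 0.1304]
tool_rot: [179.8, -0.0, 85.6]
force: [-0.1, -0.1, -1.2]
grip_width: 0.0096
grasp_force: 25.0
```

Request:
arm_command:
  series: "0 0 1.5 0 255; 0 0 1 0 255; 0 0 0 0 255; 0 0 0 0 255"

```text
time_s: 41.8
tool_pos: [0.5262, -0.1147, 0.1284]
tool_rot: [179.9, -0.0, 85.7]
force: [-2.1, -0.1, 8.7]
grip_width: 0.0099
grasp_force: 25.0
```

The board is on the desk (8.7 N). I'll release it and tip it as before.

Request:
arm_command:
  series: "0 0 0 0 255; 0 0 0 0 175; 0 0 0 0 175; 0 0 0 0 175; 0 0 0 0 175; 0 -4 0 0 175; 0 -4 0 0 175; 0 -4 0 0 175; 0 -4 0 0 175; 0 -4 0 0 175; 0 0 0 0 175; 0 0 0 0 175"

```text
time_s: 42.8
tool_pos: [0.5048, -0.1127, 0.1266]
tool_rot: [180.0, -0.1, 85.7]
force: [-0.8, 0.2, 0.2]
grip_width: 0.0275
grasp_force: 0.0
```

Request:
arm_command:
  series: "0 -3 0 0 165; 0 -3 0 0 155; 0 -3 0 0 145; 0 -3 0 0 135; 0 -3 0 0 125; 0 -3 0 0 125; 0 -3 0 0 110; 0 0 0 0 90; 0 0 0 0 60; 0 0 0 0 30; 0 0 0 0 0; 0 0 0 0 0; 0 0 0 0 0; 0 0 -15 0 0; 0 0 -30 0 0; 0 0 -40 0 0; 0 0 -40 0 0; 0 0 -40 0 0; 0 0 0 0 0; 0 0 0 0 0"

```text
time_s: 44.47
tool_pos: [0.4855, -0.1116, 0.2937]
tool_rot: [179.7, -0.1, 85.7]
force: [-0.1, 0.7, -0.1]
grip_width: 0.0868
grasp_force: 0.0
```

Run:
```python
from h import *
cv2.imwrite('pics/w13.png',cams.read_camera('wrist'))
cv2.imwrite('pics/s13.png',cams.read_camera('scene'));t=cams.read_camera('top')
a=cv2.imread('pics/w13.png');s=cv2.imread('pics/s13.png')
o=np.zeros((600,800,3),np.uint8);o[:384,:400]=a[:,60:460];o[:384,400:]=cv2.resize(s[120:312,120:320],(400,384))
o[384:,:600]=cv2.resize(t[185:257,210:410],(600,216),interpolation=2)
o[384:,600:]=cv2.resize(t[120:192,220:290],(200,216),interpolation=2)
cv2.imwrite('pics/c13.png',o)
```

```text
(no output)
```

View pics/c13.png

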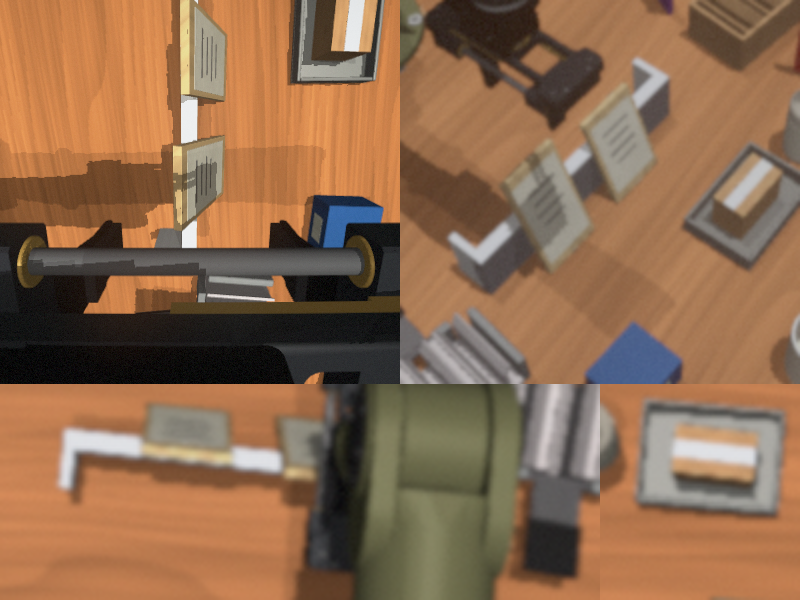

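Both boards lean side by side on the screen (scene crop (550,200) and (620,140)), the carton is in the tray, the pedal is up and the arm is clear. I'm handing in.

```bash
python3 -c "
from cell import env
print(env.sign_off())"
```

```text
the job is handed in; nothing more can be done
None
```

I handed the job in at about 45 s, with no verdict reported back: carton in the tray, both boards present pressed and now leaning side by side on the screen, pedal pushed to its stop and back up.

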